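# Sort a left-hand and a right-hand panel bracket

### The job

Sort the two loose mirror-image aluminium brackets, one into each wooden tray, matching the hand of the sample fixed on the tray's ledge. Each must end inside its tray, lying flat on its wide leg with the narrow leg up, lengthwise along the tray. The right-hand bracket starts on its narrow leg: set it down in the groove of the wooden V-block and let go, then take it again by the narrow leg to turn it over; leave everything else where it is.

Things in the scene. Friction and masses are not known exactly. Their poses are not given: they have to be found in the camera images.
- bracket_left: Left-hand bare aluminium angle bracket, 6 mm plate, L in section. Starts lying on its wide leg. Wide leg 120 (x) x 70 mm (y), fills z 0 to 6; narrow leg along its +y edge, 80 mm long, fills x -20 to 60, y 29 to 35, z 0 to 50: a bare 40 mm tongue at the -x end. Wide leg down, narrow leg up at the far side: tongue to the left. Origin: centre of the wide leg's outer face. 0.13-0.27 kg
- bracket_left_narrow (a point): point on the bracket's narrow leg: mid-thickness of its free edge, level with the centre of mass; in the bracket's frame x +6 y 32 z 50 mm, same axes
- bracket_right: Right-hand bare aluminium angle bracket, 6 mm plate, L in section. Starts standing on its narrow leg. Wide leg 120 (x) x 70 mm (y), fills z 0 to 6; narrow leg along its +y edge, 80 mm long, fills x -60 to 20, y 29 to 35, z 0 to 50: a bare 40 mm tongue at the +x end. Wide leg down, narrow leg up at the far side: tongue to the right. Origin: centre of the wide leg's outer face. 0.13-0.27 kg
- bracket_right_narrow (a point): point on the bracket's narrow leg: mid-thickness of its free edge, level with the centre of mass; in the bracket's frame x -6 y 32 z 50 mm, same axes
- bracket_right_wide (a point): point on the bracket's wide leg: mid-thickness of its free long edge, level with the centre of mass; in the bracket's frame x -6 y -35 z 3 mm, same axes
- tray_left: left-hand tray: open wooden tray, fixed, 190 (x) x 160 (y) x 30 mm high, walls and floor 6 mm thick, plus an 84 mm deep ledge off its +x end with a fixed left-hand sample bracket. The two trays stand left and right on the table, either way round. Origin: centre of its underside; x along its length to the ledge, z up
- tray_left_sample (a point): the left-hand sample on the tray's ledge: it lies wide leg down, narrow leg up at the edge away from the tray, tongue to the tray's +y side. Point: centre of its wide leg's underside, 12 mm above the table; top 62 mm above the table; axes as the tray
- tray_right: right-hand tray: open wooden tray, fixed, 190 (x) x 160 (y) x 30 mm high, walls and floor 6 mm thick, plus an 84 mm deep ledge off its +x end with a fixed right-hand sample bracket. The two trays stand left and right on the table, either way round. Origin: centre of its underside; x along its length to the ledge, z up
- tray_right_sample (a point): the right-hand sample on the tray's ledge: it lies wide leg down, narrow leg up at the edge away from the tray, tongue to the tray's -y side. Point: centre of its wide leg's underside, 12 mm above the table; top 62 mm above the table; axes as the tray
- vblock: wooden V-block fixed to the table: foot 80 (x) x 60 x 12 mm, a 60 mm long 90-degree V groove along x, open upwards, its walls at 45 degrees and 24 mm up the slope, top edges 57 mm above the table, 48 mm wide over the walls. A bracket sits with its outer corner down in it, both legs rising at 45 degrees well beyond the walls. Origin: centre of its underside
- vblock_groove (a point): middle of the bottom line of the V groove, 40 mm above the table; axes as the block
- tape_roll: roll of paper tape lying flat, 90 mm across, 24 mm high. Bystander; origin at the centre of its underside
- offcut: wooden offcut 110 x 42 x 20 mm, length along its x. Bystander; origin at the centre of its underside
- brush: paint brush about 150 mm long, lying. Bystander
- paint_tin: closed black paint tin, 100 mm across, 120 mm high. Bystander; origin at the centre of its underside
- cup: red plastic cup, 84 mm across, 100 mm high. Bystander; origin at the centre of its underside
- screwdriver: screwdriver about 180 mm long, lying. Bystander

How it is judged:
On the way:
1. the right-hand bracket rests free in the V-block's groove, corner down, both legs sloping up (angle between bracket_right's own z axis and vertical between 0.61 and 0.96 rad and angle between bracket_right's own x axis and vertical between 1.42 and 1.72 rad and horizontal distance between bracket_right and vblock_groove below 0.06 m and z of bracket_right in the frame of vblock_groove between 0.015 and 0.034 m and contact force between the fingers and bracket_right below 0.2 N and contact force between bracket_right and vblock above 0.3 N and linear speed of bracket_right below 0.02 m/s), for 0.2 s.
At the end, for the whole second after the job is handed in: Each bracket is in the tray whose sample has its hand, flat on its wide leg (within 7 deg) on the tray floor, narrow leg up, length within 20 deg of the tray's, its centre within 45 mm along and 50 mm across of the tray's centre, released and at rest (x of bracket_left in the frame of tray_left between -0.045 and 0.045 m and y of bracket_left in the frame of tray_left between -0.05 and 0.05 m and z of bracket_left in the frame of tray_left between 0.001 and 0.012 m and angle between each of bracket_left, bracket_right's own z axis and vertical below 0.12 rad and angle between the x axis of bracket_left and the x axis of tray_left, either way round below 0.35 rad and linear speed of each of bracket_left, bracket_right below 0.02 m/s and contact force between the fingers and bracket_left below 0.2 N and x of bracket_right in the frame of tray_right between -0.045 and 0.045 m and y of bracket_right in the frame of tray_right between -0.05 and 0.05 m and z of bracket_right in the frame of tray_right between 0.001 and 0.012 m and angle between the x axis of bracket_right and the x axis of tray_right, either way round below 0.35 rad and contact force between the fingers and bracket_right below 0.2 N); the robot touches nothing.
It fails at once if a bystander (tape roll, offcut, brush, paint tin, cup or screwdriver) is moved more than 30 mm (distance of any of tape_roll, offcut, brush, paint_tin, cup, screwdriver from where it was at the start of the episode above 0.03 m).
It also fails if it takes over 72 s, if anything falls off the work surface, if the arm or the gripper's body presses on something with over 40 N, if the wrist force passes 120 N, or if a joint passes its speed limit or range.

### The arm

A 6-joint arm with a two-finger parallel gripper is mounted at the origin on the work surface. World frame = base frame: x ahead of the robot, y to its left, z up, the work surface at z = 0. Lengths are in m, angles in rad, forces in N, time in s.
With the tool pointing down it reaches from about 0.35 to 0.8 m from the base axis. Payload 7.3 kg.
Tool frame: the origin (TCP) lies midway between the tips of the shut fingers; the grasp point (between the pads) lies manip.grip_depth behind it (manip.grip_depth is the distance from the TCP to the grasp point, in m); z points along the fingers, y is the line along which they close (so a half turn about z gives the same grasp; the last joint's range is limited). The gripper opens to 85 mm and grips with 20 to 120 N. Pads are 22 mm wide; open, the fingers measure 114 mm over their backs; the gripper's body (76 mm by 85 mm) begins 54 mm behind the grasp point. The pads swing forward as they close: fully open they stand 13 mm farther back than shut.
Start: joints at [-1.322, 0.342, 1.524, -0, 1.275, -0.146], TCP at [0.202, -0.485, 0.231] pointing down, gripper open.
Joint ranges: [-2.53, 2.53], [-0.77, 2.02], [0.04, 2.7], [-1, 4.14], [0.28, 2.66], [-3.11, 3.11]. Speed limits (rad/s): [2.57, 2.57, 3.14, 3.14, 3.14, 3.14].

### API

Orientations are given as a unit quaternion [x, y, z, w].
In Python, from rig import manip gives the robot as it stands.
- The arm moves only by the tool hand_motion, called after "Call:" in YAML: its name, and indented under it one key for each argument. Schema: {"type":"object","properties":{"motion":{"type":"array","items":{"type":"array","items":{"type":"number"},"minItems":7,"maxItems":7},"minItems":1,"maxItems":12},"squeeze":{"type":"number"},"only":{"type":"string"},"quiet":{"type":"boolean"},"lines":{"type":"string"}},"required":["motion"],"additionalProperties":false}. motion is a list of rows, 1 to 12 of them, each of 7 numbers: a rotation vector rx, ry, rz in rad, then dx, dy, dz in m, then the opening from 0.0 (shut) to 1.0 (fully open); each row shifts and turns the commanded pose from where the row before left it, along the tool's axes as they then stand; what a row does not reach is not made up. A row lasts 1/12 s, in which the tool goes at most 0.0417 m and 0.125 rad, less where a joint would pass 70% of its speed; a pose out of reach is approached as far as the arm can. The fingers move at their own pace and stop on an object; squeeze is the grip in N (left out, the last holds). Time passes only in rows, so rows that do not move let the fingers close. The tool returns the time, the measured TCP pose, the force, the opening and the grip force at its end. only (a regular expression) keeps the lines of the reply that match it, lines (a string "A,B") keeps lines A to B, and quiet returns only ok. Input that does not fit is refused with a message, and nothing moves.
- manip.read_state(): the state, without advancing time (a new reading comes with each control period).
- manip.camera(name): name is "scene" or "top" or "wrist"; returns a dict with "color" (480x640x3 uint8, red, green, blue), "K" (3x3 intrinsics, pixels), "position" and "attitude" of the camera in the world. Camera axes: x right, y down, z forward; pixel columns grow to the right and rows downward; lengths in m; the calibration is good to about 2 mm. A picture is of the moment at which its call begins. There is no depth.
- manip.finish_job(): hands the job in; it is judged then, once.
The state is a dict: "t": time; "qpos": joint angles; "qvel": joint speeds; "joint_efforts": joint torques, N m; "tool_pos": TCP position; "eef_rot": TCP orientation; "ft_force": force on the tool from outside, world axes, zero at the start; "torque": the same for the moment, N m; "grip_width": opening from 0.0 (shut) to 1.0 (fully open); "gripper_force": force on a finger pad.
Only numpy, scipy, OpenCV 4.12 (cv2) and the standard library are available. Lean on these libraries where they do the work, as an engineer would, in place of code of your own. Each camera call takes 0.05 s, during which the arm holds its last target. There are 200 camera calls.

## Working session

There is one attempt and no reset: what is moved stays moved. The work goes in short steps, Python scripts to look and compute and a tool call to move; the robot and the scene stay as the last step left them, time stands still between calls to the robot, and variables do not carry over. Pictures are saved under pics/ and viewed, at most 10 in all, crops included, and the job is handed in when it is done.

```bash
ls; mkdir -p pics
```

Run:
```python
from rig import manip
import cv2,numpy as np
print(manip.grip_depth, manip.read_state())
for n in("scene","top"):
    c=manip.camera(n); cv2.imwrite(f"pics/{n}0.png",c["color"][:,:,::-1]); print(n,c["K"],c["position"],c["attitude"])
```

```text
pics
rig.py
0.0187 {'t': 0.0, 'qpos': array([-1.32202268e+00,  3.42720527e-01,  1.52502136e+00,  2.66151415e-06,
        1.27538154e+00, -1.46026137e-01]), 'qvel': array([-0.00163891, -0.00035568,  0.00104987,  0.00093512, -0.0005635 ,
       -0.00063271]), 'joint_efforts': array([-1.41365905e-03, -4.33681047e+01, -2.46013677e+01, -1.80632469e-04,
        7.84308737e-03, -1.06869632e-05]), 'tool_pos': array([ 0.20183706, -0.48422096,  0.23062558]), 'eef_rot': array([ 9.80579615e-01,  1.96119944e-01, -3.80324596e-05, -7.64444195e-04]), 'ft_force': array([0.15423452, 0.31932146, 0.80616161]), 'torque': array([-0.07177142, -0.02370512,  0.00172595]), 'gripper_force': 0.0, 'grip_width': 1.0007439205102446}
scene [[434.47036685   0.         321.40766224]
 [  0.         434.47036685 250.73928485]
 [  0.           0.           1.        ]] [ 1.09045382 -0.30995343  0.84466574] [ 0.80502984  0.49060021 -0.16576996 -0.28941098]
top [[511.15928501   0.         328.63884821]
 [  0.         511.15928501 248.54974723]
 [  0.           0.           1.        ]] [ 0.40466743 -0.00971991  1.11089337] [-0.70116411  0.70974125 -0.04332048  0.05253169]
```

View pics/top0.png

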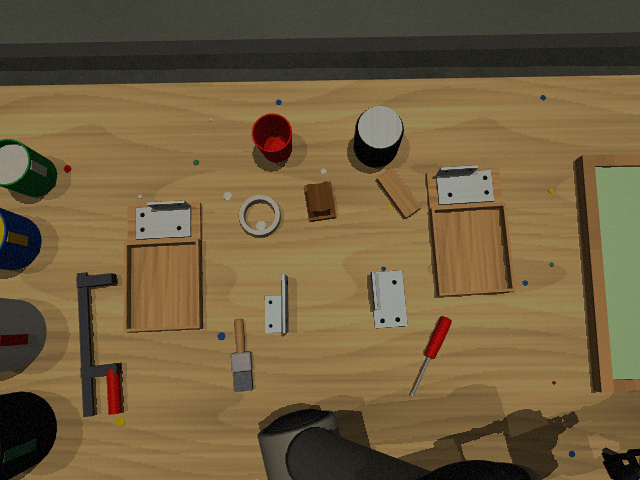

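View pics/scene0.png

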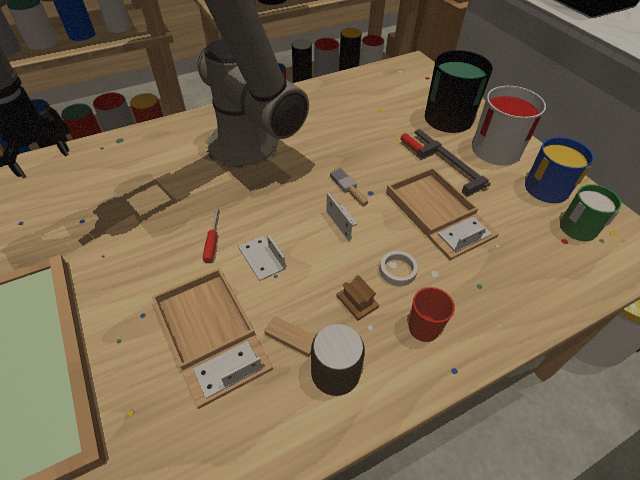

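Top view: the left-hand bracket lies flat at about (390,298), the right-hand one stands at (275,310), the V-block is at (320,201), and the trays are at (163,285) and (471,250). I'll enlarge it for corner detail.

Create h.py:
```python
import numpy as np,cv2
from scipy.spatial.transform import Rotation as R
from rig import manip
CAM={"scene":(434.47036685,321.40766224,250.73928485,[1.09045382,-0.30995343,0.84466574],[0.80502984,0.49060021,-0.16576996,-0.28941098]),
"top":(511.15928501,328.63884821,248.54974723,[0.40466743,-0.00971991,1.11089337],[-0.70116411,0.70974125,-0.04332048,0.05253169])}
def ray(n,u,v):
    f,cx,cy,p,q=CAM[n]; d=R.from_quat(q).apply([(u-cx)/f,(v-cy)/f,1]); return np.array(p),d/np.linalg.norm(d)
def at(n,u,v,z):
    p,d=ray(n,u,v); return p+d*(z-p[2])/d[2]
def tri(a,b):
    (p,d),(q,e)=ray("top",*a),ray("scene",*b); s=np.linalg.lstsq(np.c_[d,-e],q-p,rcond=None)[0]
    x,y=p+s[0]*d,q+s[1]*e; return (x+y)/2,np.linalg.norm(x-y)
def proj(n,P):
    f,cx,cy,p,q=CAM[n]; c=R.from_quat(q).inv().apply(np.array(P)-p); return c[...,:2]/c[...,2:]*f+[cx,cy]
```

Run:
```python
import cv2,numpy as np
from h import at
a=cv2.imread("pics/top0.png")
cv2.imwrite("pics/c1.png",np.vstack([np.hstack([cv2.resize(a[y:y+75,x:x+100],None,fx=4,fy=4,interpolation=2) for x,y in r]) for r in ([(230,265),(340,262)],[(280,165),(415,160)])]))
hsv=cv2.cvtColor(a,cv2.COLOR_BGR2HSV)
m=((hsv[:,:,1]<45)&(hsv[:,:,2]>100)).astype('uint8')*255
for c in cv2.findContours(m,0,2)[0]:
    if cv2.contourArea(c)>150:
        r=cv2.minAreaRect(c); print(np.round(r[0]),cv2.contourArea(c),cv2.boxPoints(r).round(1).tolist())
```

```text
[240. 362.] 298.0 [[230.3000030517578, 353.5], [248.89999389648438, 351.79998779296875], [250.5, 369.79998779296875], [232.0, 371.5]]
[272. 314.] 549.5 [[265.0, 295.0], [280.0, 295.0], [280.0, 332.0], [265.0, 332.0]]
[389. 298.] 1644.5 [[370.0, 271.20001220703125], [402.29998779296875, 268.5], [407.0, 325.20001220703125], [374.70001220703125, 327.8999938964844]]
[162. 222.] 1422.5 [[136.0, 207.0], [189.0, 207.0], [189.0, 238.0], [136.0, 238.0]]
[259. 214.] 1207.5 [[239.0, 195.0], [279.0, 195.0], [279.0, 234.0], [239.0, 234.0]]
[465. 187.] 1438.0 [[436.20001220703125, 174.8000030517578], [490.29998779296875, 169.39999389648438], [493.3999938964844, 200.0], [439.20001220703125, 205.39999389648438]]
[ 14. 164.] 853.5 [[-0.0, 145.0], [27.0, 145.0], [27.0, 183.0], [0.0, 183.0]]
[380. 126.] 1396.0 [[358.0, 106.0], [401.0, 106.0], [401.0, 147.0], [358.0, 147.0]]
```

View pics/c1.png

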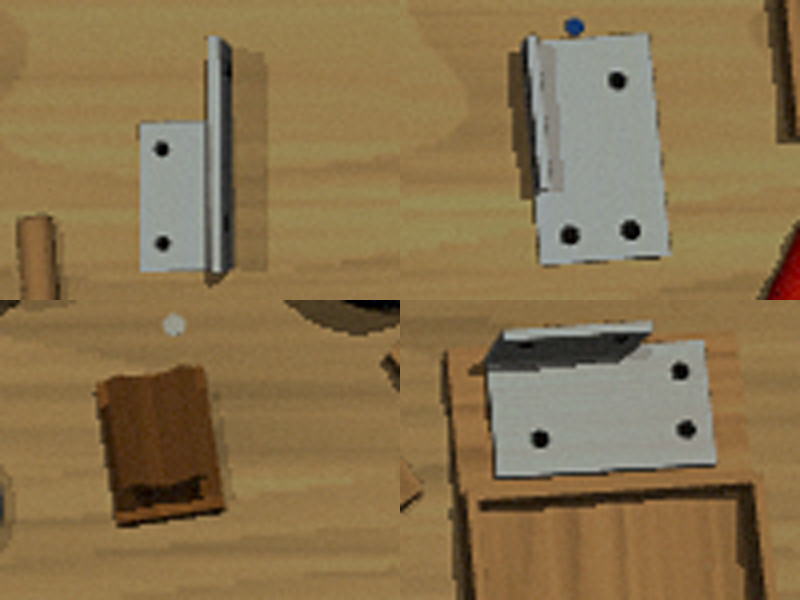

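Run:
```python
import cv2,numpy as np
from h import *
np.set_printoptions(precision=4,suppress=True)
def P(t,z,*pts):
    q=np.array([at("top",u,v,z)[:2] for u,v in pts]); print(t,q.tolist() if 0 else q.reshape(-1)); return q
q=P("L wide TR BR BL",.006,(402.5,271),(407,325.5),(375,328)); print(np.linalg.norm(np.diff(q,axis=0),axis=1))
q=P("L narrow top far,near",.05,(373,271.5),(376.5,309.5)); print(np.linalg.norm(q[0]-q[1]))
q=P("R wide edge far,near",.07,(283.2,274.2),(283.2,332.7)); print(np.linalg.norm(q[0]-q[1]))
P("R narrow",.006,(265,295.5),(265,332.7))
q=P("V foot",.012,(309.5,221),(336.5,217)); print(np.linalg.norm(q[0]-q[1]))
q=P("V walltop far",.057,(304.5,185),(331.2,181.7)); print(np.linalg.norm(q[0]-q[1]))
P("trayL rim",.03,(125,242),(201.5,239),(127,332),(202.5,329))
P("trayR rim",.03,(431,209),(504,205),(438,297),(512,292))
P("tin top",.12,(380,130)); P("cup",.1,(272,131)); P("offcut",.02,(398,193)); P("tape",.024,(260,215)); P("screw",.01,(432,355))
a=cv2.imread("pics/top0.png");b=cv2.imread("pics/scene0.png")
cs=[(a,115,195),(a,425,190),(a,295,165),(b,320,255)]
sz=[(100,145,4),(100,112,4),(50,60,7),(70,60,5)]
S=[cv2.resize(i[y:y+h,x:x+w],(400,290),interpolation=2) for (i,x,y),(w,h,_) in zip(cs,sz)]
cv2.imwrite("pics/c2.png",np.vstack([np.hstack(S[:2]),np.hstack(S[2:])]))
```

```text
L wide TR BR BL [ 0.5044 -0.1555  0.3877 -0.1615  0.3832 -0.0932]
[0.1169 0.0685]
L narrow top far,near [ 0.5002 -0.0884  0.4216 -0.0938]
0.07873361483143305
R wide edge far,near [0.4951 0.0965 0.3771 0.0964]
0.11803521939421507
R narrow [0.4551 0.1424 0.3758 0.1419]
V foot [ 0.6161  0.045   0.6242 -0.0142]
0.0597078100588476
V walltop far [ 0.6851  0.0528  0.6915 -0.0038]
0.05699523730672382
trayL rim [0.5723 0.4412 0.5766 0.2763 0.3811 0.4288 0.3855 0.2699]
trayR rim [ 0.6353 -0.2176  0.6418 -0.3744  0.4466 -0.225   0.4552 -0.3804]
tin top [ 0.78   -0.1039]
cup [0.7891 0.1169]
offcut [ 0.674  -0.1491]
tape [0.6285 0.1517]
screw [ 0.3257 -0.2115]
```

View pics/c2.png

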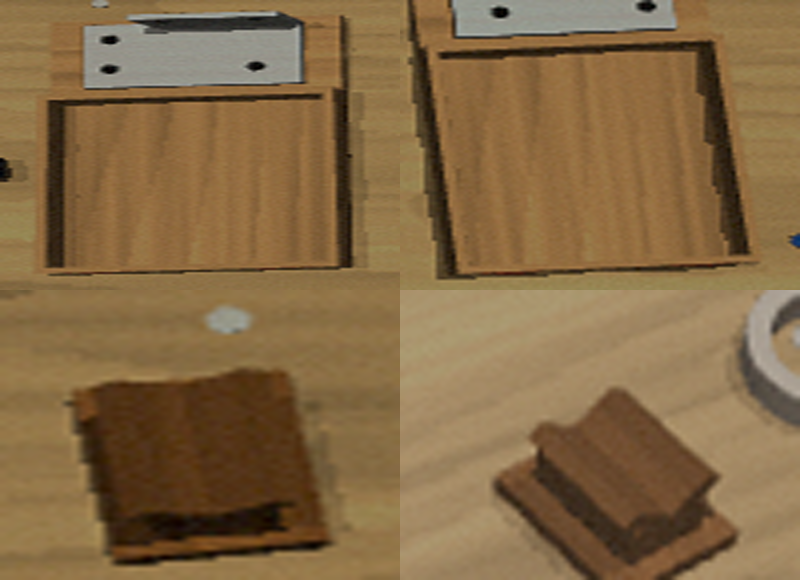

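The crops confirm the hands: the left tray's sample has its tongue to +y (left), the right tray's to -y (right). So the flat bracket goes to the left tray and the standing one to the right tray. Next I cross-check the groove in the scene view and start moving toward the left-hand bracket.

Add to h.py:
```python
def down(yaw,tilt=0):
    # tool x at yaw, tool z down, then tilted about its x (world sense) by tilt
    c,s=np.cos(yaw),np.sin(yaw)
    return R.from_rotvec(np.array([c,s,0])*tilt)*R.from_matrix(np.array([[c,s,0],[s,-c,0],[0,0,-1.]]))
def go(pos,T):
    s=manip.read_state(); C=R.from_quat(s["eef_rot"]); d=np.array(pos)-s["tool_pos"]; f=lambda v:np.round(v,4)
    print("t %.2f"%s["t"],"tcp",f(s["tool_pos"]),"rot",f((C.inv()*T).as_rotvec()),"d before turn",f(C.inv().apply(d)),"d after turn",f(T.inv().apply(d)),"grip",f(s["grip_width"]),"q",f(s["qpos"]))
```

Run:
```python
from h import *
g=np.array([.6595,.019,.04]);y=np.radians(7.5);x=np.array([np.cos(y),np.sin(y),0]);l=np.array([-x[1],x[0],0])
print("pred scene groove ends, wall tops far L/R", proj("scene",np.array([g+.03*x,g-.03*x,g+.03*x+.0205*l+[0,0,.017],g+.03*x-.0205*l+[0,0,.017]])).round(1).tolist())
print("top:",proj("top",np.array([g+.03*x,g-.03*x])).round(1).tolist())
print("bracketR edge ends scene",proj("scene",np.array([[.496,.0955,.07],[.376,.0955,.07]])).round(1).tolist())
```

```text
pred scene groove ends, wall tops far L/R [[365.0, 301.4], [348.3, 282.7], [373.1, 292.6], [358.3, 301.8]]
top: [[318.9, 185.0], [322.8, 212.1]]
bracketR edge ends scene [[350.4, 222.7], [327.1, 192.0]]
```

Call:
hand_motion:
  motion:
    - [0, 0, 0.1125, 0, 0, 0, 0.6]
    - [0, 0, 0.1125, 0, 0, 0, 0.6]
    - [0, 0, 0.1125, 0, 0, 0, 0.6]

```text
t: 0.35
tool_pos: [0.2019, -0.4844, 0.2309]
eef_rot: [1.0, 0.026, -0.0, -0.0]
ft_force: [1.0, -0.2, -0.9]
grip_width: 0.614
gripper_force: 0.0
```

Call:
hand_motion:
  motion:
    - [0, 0, 0, 0.0223, -0.0314, 0.010, 0.6]
    - [0, 0, 0, 0.0223, -0.0314, 0.010, 0.6]
    - [0, 0, 0, 0.0223, -0.0314, 0.010, 0.6]
    - [0, 0, 0, 0.0223, -0.0314, 0.010, 0.6]
    - [0, 0, 0, 0.0223, -0.0314, 0.010, 0.6]
    - [0, 0, 0, 0.0223, -0.0314, 0.010, 0.6]
    - [0, 0, 0, 0.0223, -0.0314, 0.010, 0.6]
    - [0, 0, 0, 0.0223, -0.0314, 0.010, 0.6]
    - [0, 0, 0, 0.0223, -0.0314, 0.010, 0.6]
    - [0, 0, 0, 0.0223, -0.0314, 0.010, 0.6]
    - [0, 0, 0, 0.0223, -0.0314, 0.010, 0.6]
    - [0, 0, 0, 0.0223, -0.0314, 0.010, 0.6]

```text
t: 1.35
tool_pos: [0.4481, -0.0913, 0.1107]
eef_rot: [1.0, 0.029, -0.0, 0.0]
ft_force: [0.9, -0.8, 0.8]
grip_width: 0.6
gripper_force: 0.0
```

```bash
python3 -c "
from h import *
go([.448,-.092,.02],down(np.radians(3.3)))
c=manip.camera('wrist');print(c['K'][0],c['position'],c['attitude']);cv2.imwrite('pics/w1.png',c['color'][:,:,::-1])"
```

```text
t 1.35 tcp [ 0.4481 -0.0913  0.1107] rot [ 0.0001  0.0002 -0.0003] d before turn [-0.0001  0.0007  0.0907] d after turn [-0.0001  0.0007  0.0907] grip 0.5997 q [-3.6870e-01  3.6640e-01  1.8712e+00 -2.0000e-04  9.0420e-01  1.1449e+00]
[403.06060554   0.         315.54890799] [ 0.5326541  -0.086767    0.25515737] [ 0.71676049 -0.67740857 -0.11353256  0.12034278]
```

View wrist.

View pics/w1.png

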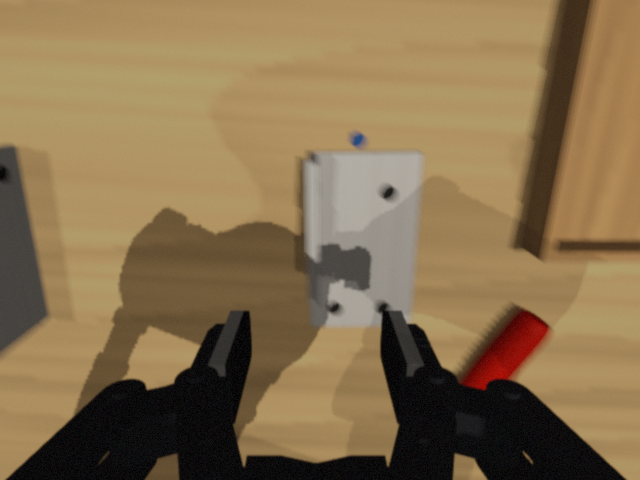

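The wrist view shows the narrow leg at column 313, midway between the fingers (248 and 382). I'll descend and grip.

Call:
hand_motion:
  motion:
    - [0, 0, 0, 0, 0, 0.03, 0.6]
    - [0, 0, 0, 0, 0.0007, 0.03, 0.6]
    - [0, 0, 0, 0, 0, 0.03, 0.6]
    - [0, 0, 0, 0, 0, 0, 0.6]
    - [0, 0, 0, 0, 0, 0, 0]
    - [0, 0, 0, 0, 0, 0, 0]
    - [0, 0, 0, 0, 0, 0, 0]
    - [0, 0, 0, 0, 0, 0, 0]
    - [0, 0, 0, 0, 0, 0, 0]
    - [0, 0, 0, 0, 0, 0, 0]
  squeeze: 60

```text
t: 2.23
tool_pos: [0.4487, -0.0943, 0.0231]
eef_rot: [1.0, 0.029, 0.002, 0.001]
ft_force: [-0.3, 1.1, 7.3]
grip_width: 0.061
gripper_force: 59.8
```

Call:
hand_motion:
  motion:
    - [0, 0, 0, 0, 0, -0.03, 0]
    - [0, 0, 0, 0, 0, -0.03, 0]
    - [0, 0, 0, 0, 0, -0.03, 0]
    - [0, 0, 0, 0, 0, -0.04, 0]
    - [0, 0, 0, 0, 0, -0.03, 0]

```text
t: 2.65
tool_pos: [0.4477, -0.0939, 0.1848]
eef_rot: [1.0, 0.029, 0.001, 0.001]
ft_force: [1.0, -0.7, -2.0]
grip_width: 0.057
gripper_force: 59.3
```

```bash
python3 -c "
from h import *
y=np.radians(1.8);print(np.array([.479,.356])+[np.cos(y)*.006-np.sin(y)*.032,np.sin(y)*.006+np.cos(y)*.032])
go([.484,.388,.026],down(np.radians(2.5)))
c=manip.camera('wrist');cv2.imwrite('pics/w2.png',cv2.resize(c['color'][:,:,::-1],(320,240)))"
```

```text
[0.4839919  0.38817267]
t 2.65 tcp [ 0.4477 -0.0939  0.1848] rot [ 0.0013 -0.0028  0.0135] d before turn [ 0.0634 -0.4793  0.1584] d after turn [ 0.0573 -0.4799  0.1588] grip 0.0567 q [-3.7460e-01  2.6480e-01  1.7752e+00 -1.0000e-04  1.0985e+00  1.1391e+00]
```

View pics/w2.png

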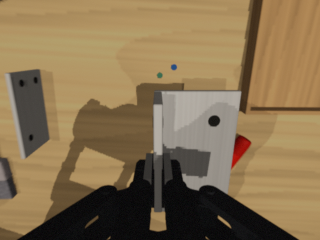

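The wrist view shows the bracket hanging level in the fingers. I'll carry it to the left tray.

Call:
hand_motion:
  motion:
    - [0, 0, 0, 0.0053, -0.04, 0, 0]
    - [0, 0, 0, 0.0053, -0.04, 0, 0]
    - [0, 0, 0, 0.0053, -0.04, 0, 0]
    - [0, 0, 0, 0.0053, -0.04, 0, 0]
    - [0, 0, 0, 0.0053, -0.04, 0, 0]
    - [0, 0, 0, 0.0053, -0.04, 0, 0]
    - [0, 0, 0, 0.0053, -0.04, 0, 0]
    - [0, 0, 0, 0.0053, -0.04, 0, 0]
    - [0, 0, 0, 0.0053, -0.04, 0, 0]
    - [0, 0, 0, 0.0053, -0.04, 0, 0]
    - [0, 0, 0, 0.0053, -0.04, 0, 0]
    - [0, 0, 0, 0.0053, -0.04, 0, 0]

```text
t: 3.7
tool_pos: [0.4831, 0.3909, 0.1818]
eef_rot: [1.0, 0.029, 0.0, -0.0]
ft_force: [1.9, -0.2, -1.7]
grip_width: 0.058
gripper_force: 59.3
```

Call:
hand_motion:
  motion:
    - [0, 0, 0, 0, 0, 0.035, 0]
    - [0, 0, 0, 0, 0, 0.035, 0]
    - [0, 0, 0, 0, 0, 0.035, 0]
    - [0, 0, 0, 0, 0, 0, 0]

```text
t: 4.03
tool_pos: [0.4793, 0.3867, 0.0693]
eef_rot: [1.0, 0.029, -0.006, 0.003]
ft_force: [-0.9, -1.2, -2.7]
grip_width: 0.058
gripper_force: 59.7
```

```bash
python3 -c "
from h import *
go([.484,.388,.030],down(np.radians(2.5)))
c=manip.camera('top');cv2.imwrite('pics/t2.png',cv2.resize(c['color'][180:350,100:340,::-1],None,fx=2,fy=2))"
```

```text
t 4.03 tcp [0.4793 0.3867 0.0693] rot [0.0065 0.0116 0.0141] d before turn [ 0.0053 -0.0013  0.0393] d after turn [ 0.0048 -0.0011  0.0393] grip 0.0577 q [ 5.5450e-01  6.7100e-01  1.4448e+00 -1.0000e-04  1.0391e+00  2.0676e+00]
```

View pics/t2.png

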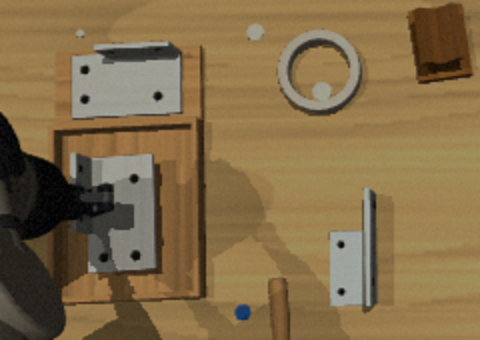

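The bracket hangs inside the left tray, lengthwise and well clear of the walls. I'll lower it gently, release and retreat.

Call:
hand_motion:
  motion:
    - [0, 0, 0, 0.002, 0, 0.015, 0]
    - [0, 0, 0, 0.002, 0, 0.015, 0]
    - [0, 0, 0, 0, 0, 0, 0]
    - [0, 0, 0, 0, 0, 0, 0]
    - [0, 0, 0, 0, 0, 0, 0]

```text
t: 4.5
tool_pos: [0.4887, 0.3898, 0.0488]
eef_rot: [1.0, 0.028, 0.002, -0.001]
ft_force: [0.4, 0.4, -1.1]
grip_width: 0.055
gripper_force: 59.7
```

```bash
python3 -c "
from h import *
go([.484,.388,.030],down(np.radians(2.5)))"
```

```text
t 4.50 tcp [0.4887 0.3898 0.0488] rot [-0.0016 -0.0031  0.0133] d before turn [-0.0049  0.0015  0.0188] d after turn [-0.0048  0.0016  0.0188] grip 0.0548 q [ 5.5070e-01  7.0290e-01  1.4475e+00 -1.0000e-04  9.8770e-01  2.0646e+00]
```

Call:
hand_motion:
  motion:
    - [0, 0, 0, -0.003, 0, 0.009, 0]
    - [0, 0, 0, 0, 0, 0.005, 0]
    - [0, 0, 0, 0, 0, 0.004, 0]
    - [0, 0, 0, 0, 0, 0, 0]
    - [0, 0, 0, 0, 0, 0, 0]

```text
t: 4.92
tool_pos: [0.4843, 0.3892, 0.0291]
eef_rot: [1.0, 0.029, -0.0, -0.0]
ft_force: [-3.2, -0.8, 6.9]
grip_width: 0.055
gripper_force: 61.0
```

Call:
hand_motion:
  motion:
    - [0, 0, 0, 0, 0, 0, 0.3]
    - [0, 0, 0, 0, 0, 0, 0.3]
    - [0, 0, 0, 0, 0, 0, 0.3]
    - [0, 0, 0, 0, 0, 0, 0.3]

```text
t: 5.25
tool_pos: [0.4846, 0.3891, 0.0281]
eef_rot: [1.0, 0.029, 0.0, 0.0]
ft_force: [0.4, 0.3, 0.7]
grip_width: 0.301
gripper_force: 0.0
```

Call:
hand_motion:
  motion:
    - [0, 0, 0, 0, 0, -0.02, 0.3]
    - [0, 0, 0, 0, 0, -0.03, 0.3]
    - [0, 0, 0, 0, 0, -0.04, 0.5]
    - [0, 0, 0, 0, 0, -0.04, 0.6]
    - [0, 0, 0, 0, 0, -0.02, 0.6]

```text
t: 5.67
tool_pos: [0.486, 0.39, 0.1835]
eef_rot: [1.0, 0.029, 0.003, -0.002]
ft_force: [1.3, 0.5, 0.1]
grip_width: 0.602
gripper_force: 0.0
```

```bash
python3 -c "
from h import *
go([.430,.0955,.045],down(np.radians(0.2)))
c=manip.camera('top');cv2.imwrite('pics/t3.png',c['color'][:,:,::-1])"
```

```text
t 5.67 tcp [0.486  0.39   0.1835] rot [-0.0033 -0.006   0.0538] d before turn [-0.0737  0.2913  0.1371] d after turn [-0.0571  0.2943  0.1385] grip 0.6018 q [ 5.5340e-01  5.5590e-01  1.3130e+00 -1.0000e-04  1.2659e+00  2.0669e+00]
```

Call:
hand_motion:
  motion:
    - [0, 0, 0.054, 0, 0, 0, 0.6]
    - [0, 0, 0, -0.0072, 0.0368, 0.008, 0.6]
    - [0, 0, 0, -0.0072, 0.0368, 0.008, 0.6]
    - [0, 0, 0, -0.0072, 0.0368, 0.008, 0.6]
    - [0, 0, 0, -0.0072, 0.0368, 0.008, 0.6]
    - [0, 0, 0, -0.0072, 0.0368, 0.008, 0.6]
    - [0, 0, 0, -0.0072, 0.0368, 0.008, 0.6]
    - [0, 0, 0, -0.0072, 0.0368, 0.008, 0.6]
    - [0, 0, 0, -0.0072, 0.0368, 0.008, 0.6]
    - [0, 0, 0, 0, 0, 0, 0.6]
    - [0, 0, 0, 0, 0, 0, 0.6]

```text
t: 6.63
tool_pos: [0.4275, 0.0928, 0.1139]
eef_rot: [1.0, -0.0, -0.001, 0.0]
ft_force: [0.4, 0.2, 0.1]
grip_width: 0.598
gripper_force: 0.0
```

```bash
python3 -c "
from h import *
go([.430,.0955,.045],down(np.radians(0.2)))
c=manip.camera('wrist');cv2.imwrite('pics/w3.png',c['color'][:,:,::-1])
np.savez('pics/w3.npz',K=c['K'],p=c['position'],q=c['attitude'])
t=cv2.imread('pics/t3.png')[180:350,100:340]
cv2.imwrite('pics/v3.png',np.hstack([cv2.resize(c['color'][:,:,::-1],(440,330)),cv2.resize(t,(360,330))]))"
```

```text
t 6.63 tcp [0.4275 0.0928 0.1139] rot [ 0.0001  0.0011 -0.0043] d before turn [ 0.0026 -0.0027  0.0689] d after turn [ 0.0025 -0.0027  0.0689] grip 0.5978 q [ 3.8300e-02  3.3110e-01  1.9174e+00 -1.0000e-04  8.9420e-01  1.6100e+00]
```

View pics/v3.png

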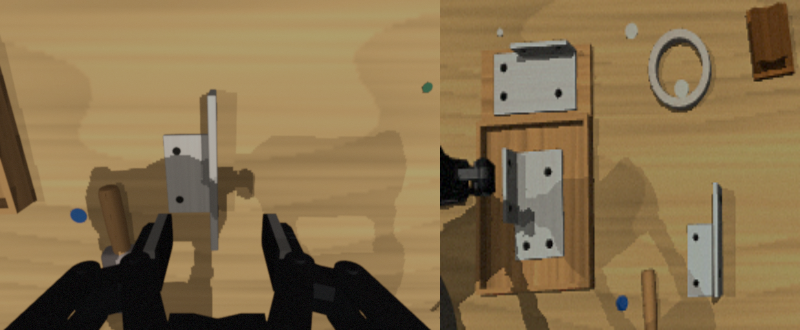

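The left view shows the left-hand bracket flat in its tray. The right-hand bracket's upright leg, at column 212, sits about 3 mm left of the finger middle (217), which agrees with the computed offset.

Call:
hand_motion:
  motion:
    - [0, 0, 0, 0.0026, -0.0027, 0.02, 0.6]
    - [0, 0, 0, 0, 0, 0.025, 0.6]
    - [0, 0, 0, 0, 0, 0.024, 0.6]
    - [0, 0, 0, 0, 0, 0, 0]
    - [0, 0, 0, 0, 0, 0, 0]
    - [0, 0, 0, 0, 0, 0, 0]
    - [0, 0, 0, 0, 0, 0, 0]
    - [0, 0, 0, 0, 0, 0, 0]
    - [0, 0, 0, 0, 0, 0, 0]
  squeeze: 60

```text
t: 7.43
tool_pos: [0.4317, 0.0975, 0.0467]
eef_rot: [1.0, 0.002, 0.002, -0.0]
ft_force: [-0.5, 1.7, 7.2]
grip_width: 0.057
gripper_force: 60.0
```

Call:
hand_motion:
  motion:
    - [0, 0, 0, 0, 0, -0.03, 0]
    - [0, 0, 0, 0, 0, -0.04, 0]
    - [0, 0, 0, 0, 0, -0.04, 0]
    - [0, 0, 0, 0, 0, -0.04, 0]
    - [0, 0, 0, 0, 0, 0, 0]
    - [0, 0, 0, 0, 0, 0, 0]

```text
t: 7.93
tool_pos: [0.4316, 0.0973, 0.1976]
eef_rot: [1.0, 0.002, 0.003, -0.0]
ft_force: [-0.4, -0.2, -2.4]
grip_width: 0.056
gripper_force: 59.1
```

```bash
python3 -c "
from h import *
go([.6595,.019,.2],down(np.radians(7.5)))
c=manip.camera('wrist');cv2.imwrite('pics/w4.png',c['color'][:,:,::-1]); print(c['position'],c['attitude'],c['K'])"
```

```text
t 7.93 tcp [0.4316 0.0973 0.1976] rot [ 0.0002 -0.006  -0.1276] d before turn [ 0.2276  0.079  -0.0011] d after turn [ 0.2157  0.1073 -0.0024] grip 0.0558 q [ 4.8200e-02  2.2210e-01  1.7944e+00 -1.0000e-04  1.1191e+00  1.6158e+00]
[0.51549237 0.09716874 0.34253404] [ 0.69857142 -0.69686434 -0.11465719  0.11502951] [[403.06060554   0.         315.54890799]
 [  0.         403.06060554 243.95943505]
 [  0.           0.           1.        ]]
```

View pics/w4.png

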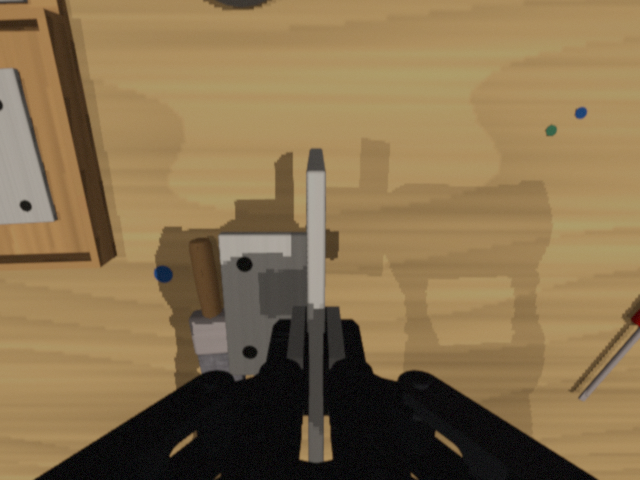

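The wrist view shows the right-hand bracket held level, with its wide leg along the tool at column 316. Next I refine the block's position from its colour masks in both views.

Run:
```python
from h import *
np.set_printoptions(precision=4,suppress=True)
for n,(x0,y0,x1,y1) in {"top":(296,172,345,228),"scene":(330,265,385,325)}.items():
    a=cv2.imread(f"pics/{n}0.png"); c=cv2.resize(a[y0:y1,x0:x1],None,fx=4,fy=4,interpolation=cv2.INTER_CUBIC)
    h=cv2.cvtColor(c,cv2.COLOR_BGR2HSV); 
    for nm,m in (("whole",(h[:,:,1]>105)&(h[:,:,2]<150)),("dark",(h[:,:,2]<110)&(h[:,:,1]>80))):
        m=cv2.morphologyEx(m.astype('uint8')*255,cv2.MORPH_OPEN,np.ones((5,5)))
        k=max(cv2.findContours(m,0,2)[0],key=cv2.contourArea); p=cv2.approxPolyDP(cv2.convexHull(k),5,True)[:,0]
        print(n,nm,cv2.contourArea(k)/16,((p+.5)/4-.5+[x0,y0]).round(1).tolist())
g=np.array([.6595,.019,0]);y=np.radians(7.5);B=lambda P:g+R.from_rotvec([0,0,y]).apply(P)
F=[(.04,.03,.012),(.04,-.03,.012),(-.04,-.03,.012),(-.04,.03,.012)];W=[(.03,.024,.057),(.03,-.024,.057),(-.03,-.024,.057),(-.03,.024,.057)]
for n in CAM: print(n,"pred foot",proj(n,B(F)).round(1).tolist(),"walls",proj(n,B(W)).round(1).tolist())
```

```text
top whole 2295.875 [[344.4, 171.6], [344.4, 227.4], [295.6, 227.4], [295.6, 171.6]]
top dark 1025.59375 [[329.9, 181.6], [333.9, 197.1], [335.9, 217.4], [308.9, 221.4], [303.1, 187.6], [308.1, 183.6], [324.4, 180.9]]
scene whole 1131.03125 [[358.1, 274.6], [375.6, 292.6], [378.9, 305.4], [374.4, 310.4], [356.6, 320.6], [336.1, 297.4], [335.9, 293.9], [343.9, 281.9]]
scene dark 716.6875 [[357.6, 275.6], [374.9, 292.6], [378.1, 306.9], [356.6, 320.1], [336.4, 296.6], [336.1, 294.1], [344.1, 283.1]]
scene pred foot [[377.0, 304.8], [356.0, 318.1], [334.4, 292.9], [355.1, 280.7]] walls [[374.4, 291.9], [357.0, 302.6], [340.2, 283.4], [357.3, 273.4]]
top pred foot [[305.2, 185.8], [332.1, 182.0], [337.3, 217.2], [310.2, 221.1]] walls [[307.4, 184.5], [329.8, 181.3], [333.9, 208.8], [311.3, 212.0]]
```

Add to h.py:
```python
G=np.array([.6605,.0205,.04]); YB=np.radians(7.5); BX=R.from_rotvec([0,0,YB])
def vtarget(T,off,dx=0,up=0):   # TCP that puts the tool-frame point off at the groove line
    return G+BX.apply([dx,0,up])-T.apply(off)
```

```bash
python3 -c "
from h import *
T=down(YB,np.pi/4); go(vtarget(T,[0,.003,.0467],.002,.08),T)"
```

```text
t 7.98 tcp [0.4303 0.0972 0.1956] rot [ 0.7844 -0.0514 -0.1206] d before turn [0.2358 0.1078 0.0408] d after turn [ 0.2202  0.1255 -0.0682] grip 0.0577 q [ 4.8100e-02  2.2450e-01  1.7972e+00 -1.0000e-04  1.1186e+00  1.6158e+00]
```

Call:
hand_motion:
  motion:
    - [0, 0, -0.064, 0, 0, -0.01, 0]
    - [0, 0, -0.064, 0, 0, -0.01, 0]
    - [0.112, 0, 0, 0, 0, 0, 0]
    - [0.112, 0, 0, 0, 0, 0, 0]
    - [0.112, 0, 0, 0, 0, 0, 0]
    - [0.112, 0, 0, 0, 0, 0, 0]
    - [0.112, 0, 0, 0, 0, 0, 0]
    - [0.112, 0, 0, 0, 0, 0, 0]
    - [0.112, 0, 0, 0, 0, 0, 0]
    - [0, 0, 0, 0, 0, 0, 0]
    - [0, 0, 0, 0, 0, 0, 0]

```text
t: 8.9
tool_pos: [0.4299, 0.0964, 0.2131]
eef_rot: [0.922, 0.058, -0.027, -0.381]
ft_force: [0.1, 0.3, -2.3]
grip_width: 0.056
gripper_force: 59.4
```

```bash
python3 -c "
from h import *
T=down(YB,np.pi/4); go(vtarget(T,[0,.003,.0467],.002,.08),T)"
```

```text
t 8.90 tcp [0.4299 0.0964 0.2131] rot [ 0.0015  0.0023 -0.0057] d before turn [ 0.2213  0.1362 -0.0557] d after turn [ 0.2207  0.1374 -0.0554] grip 0.0561 q [-0.4227  0.379   1.8106  0.6471  1.4638  0.7771]
```

Call:
hand_motion:
  motion:
    - [0, 0, 0, 0.0276, 0.0171, -0.0069, 0]
    - [0, 0, 0, 0.0276, 0.0171, -0.0069, 0]
    - [0, 0, 0, 0.0276, 0.0171, -0.0069, 0]
    - [0, 0, 0, 0.0276, 0.0171, -0.0069, 0]
    - [0, 0, 0, 0.0276, 0.0171, -0.0069, 0]
    - [0, 0, 0, 0.0276, 0.0171, -0.0069, 0]
    - [0, 0, 0, 0.0276, 0.0171, -0.0069, 0]
    - [0, 0, 0, 0.0276, 0.0171, -0.0069, 0]
    - [0, 0, 0, 0, 0, 0, 0]
    - [0, 0, 0, 0, 0, 0, 0]
    - [0, 0, 0, 0, 0, 0, 0]

```text
t: 9.82
tool_pos: [0.6667, -0.007, 0.1577]
eef_rot: [0.922, 0.061, -0.026, -0.381]
ft_force: [-0.3, -0.2, -1.8]
grip_width: 0.056
gripper_force: 59.4
```

```bash
python3 -c "
from h import *
T=down(YB,np.pi/4); go(vtarget(T,[0,.003,.0467],.002,.08),T); go(vtarget(T,[0,.003,.0467],.002,.002),T)"
```

```text
t 9.82 tcp [ 0.6667 -0.007   0.1577] rot [0.0025 0.0023 0.0004] d before turn [-0.0006  0.0038 -0.0002] d after turn [-0.0006  0.0038 -0.0002] grip 0.056 q [-0.4186  0.8669  1.0445  0.6486  1.6833  0.9415]
t 9.82 tcp [ 0.6667 -0.007   0.1577] rot [0.0025 0.0023 0.0004] d before turn [-0.0005  0.0588  0.0551] d after turn [-0.0006  0.0589  0.055 ] grip 0.056 q [-0.4186  0.8669  1.0445  0.6486  1.6833  0.9415]
```

Call:
hand_motion:
  motion:
    - [0.0025, 0, 0, 0, 0.0138, 0.01, 0]
    - [0, 0, 0, 0, 0.018, 0.018, 0]
    - [0, 0, 0, 0, 0.015, 0.015, 0]
    - [0, 0, 0, 0, 0, 0, 0]
    - [0, 0, 0, 0, 0, 0, 0]

```text
t: 10.23
tool_pos: [0.6666, -0.0106, 0.0937]
eef_rot: [0.922, 0.06, -0.026, -0.383]
ft_force: [-0.1, 0.2, -0.9]
grip_width: 0.054
gripper_force: 59.5
```

Call:
hand_motion:
  motion:
    - [0, 0, 0, 0, 0.004, 0.004, 0]
    - [0, 0, 0, 0, 0.004, 0.004, 0]
    - [0, 0, 0, 0, 0.002, 0.002, 0]
    - [0, 0, 0, 0, 0, 0, 0]
    - [0, 0, 0, 0, 0, 0, 0]

```text
t: 10.65
tool_pos: [0.6676, -0.0112, 0.0804]
eef_rot: [0.922, 0.061, -0.025, -0.382]
ft_force: [-0.0, -1.1, -2.6]
grip_width: 0.055
gripper_force: 59.5
```

```bash
python3 -c "
from h import *
T=down(YB,np.pi/4); go(vtarget(T,[0,.003,.0467],.002,0),T)"
```

```text
t 10.65 tcp [ 0.6676 -0.0112  0.0804] rot [-0.0009  0.0001  0.0005] d before turn [-0.0009  0.0027  0.0047] d after turn [-0.0009  0.0027  0.0047] grip 0.0549 q [-0.4247  0.954   1.0882  0.6451  1.5826  0.8581]
```

Call:
hand_motion:
  motion:
    - [0, 0, 0, 0, 0.001, 0.002, 0]
    - [0, 0, 0, 0, 0.001, 0.001, 0]
    - [0, 0, 0, 0, 0.001, 0.001, 0]
    - [0, 0, 0, 0, 0, 0, 0]
    - [0, 0, 0, 0, 0, 0, 0]

```text
t: 11.07
tool_pos: [0.6676, -0.0099, 0.076]
eef_rot: [0.921, 0.061, -0.025, -0.383]
ft_force: [0.3, 3.1, 3.8]
grip_width: 0.055
gripper_force: 59.7
```

```bash
python3 -c "
from h import *
T=down(YB,np.pi/4); go(vtarget(T,[0,.003,.0467],.002,0),T)"
```

```text
t 11.07 tcp [ 0.6676 -0.0099  0.076 ] rot [-0.0022  0.      0.0012] d before turn [-0.0011  0.0005  0.0007] d after turn [-0.0011  0.0005  0.0007] grip 0.0551 q [-0.4234  0.959   1.0915  0.6467  1.5761  0.8534]
```

Call:
hand_motion:
  motion:
    - [0, 0, 0, 0, 0, 0.001, 0]
    - [0, 0, 0, 0, 0, 0.001, 0]
    - [0, 0, 0, 0, 0, 0, 0]
    - [0, 0, 0, 0, 0, 0, 0]

```text
t: 11.4
tool_pos: [0.6678, -0.009, 0.0751]
eef_rot: [0.922, 0.061, -0.024, -0.383]
ft_force: [0.1, 0.3, 6.1]
grip_width: 0.058
gripper_force: 60.2
```

```bash
python3 -c "
from h import *
s=manip.read_state();print(R.from_quat(s['eef_rot']).inv().apply(s['ft_force']))
T=down(YB,np.pi/4); go(vtarget(T,[0,.003,.0467],.002,0),T)"
```

```text
[ 0.14968743 -4.56339933 -4.09978422]
t 11.40 tcp [ 0.6678 -0.009   0.0751] rot [-0.0014 -0.001   0.0017] d before turn [-0.0014  0.0004 -0.0005] d after turn [-0.0014  0.0004 -0.0005] grip 0.0581 q [-0.4223  0.959   1.0939  0.6473  1.5723  0.8523]
```

Both groove walls now push back (-4.6 and -4.1 N in tool y and z), so the bracket is seated. Releasing.

Call:
hand_motion:
  motion:
    - [0, 0, 0, 0, 0, 0, 0.25]
    - [0, 0, 0, 0, 0, 0, 0.25]
    - [0, 0, 0, 0, 0, 0, 0.25]
    - [0, 0, 0, 0, 0, 0, 0.25]
    - [0, 0, 0, 0, 0, 0, 0.25]

```text
t: 11.82
tool_pos: [0.6672, -0.0093, 0.0734]
eef_rot: [0.922, 0.06, -0.025, -0.382]
ft_force: [0.4, -0.7, 0.4]
grip_width: 0.249
gripper_force: 0.0
```

Call:
hand_motion:
  motion:
    - [0, 0, 0, 0, 0, -0.02, 0.25]
    - [0, 0, 0, 0, 0, -0.03, 0.25]
    - [0, 0, 0, 0, 0, -0.04, 0.3]
    - [0, 0, 0, 0, -0.02, -0.035, 0.3]
    - [0, 0, 0, 0, -0.03, -0.025, 0.3]
    - [0, 0, 0, 0, 0, 0, 0.3]

```text
t: 12.32
tool_pos: [0.6786, -0.0808, 0.2237]
eef_rot: [0.923, 0.063, -0.019, -0.38]
ft_force: [1.0, -0.1, 1.6]
grip_width: 0.303
gripper_force: 0.0
```

```bash
python3 -c "
from h import *
T=down(YB,-np.pi/4); go(vtarget(T,[0,-.003,.032],.002,.12),T)
c=manip.camera('top');cv2.imwrite('pics/t5.png',c['color'][:,:,::-1]);d=manip.camera('scene');cv2.imwrite('pics/s5.png',d['color'][:,:,::-1])
g=G+BX.apply([.0065,0,0])
print([proj(n,np.array([g+BX.apply(v) for v in ([-.06,-.0495,.0495],[.06,-.0495,.0495],[-.06,.0354,.0354],[.02,.0354,.0354])])).round(1).tolist() for n in CAM])
for n in CAM:
    print(n);a=cv2.imread('pics/%s5.png'%n[0])
    b=cv2.imread('pics/%s0.png'%n);x,y,w,h=(260,150,120,90) if n=='top' else (290,220,130,120)
    m=((cv2.cvtColor(a,cv2.COLOR_BGR2HSV)[...,1]<50)&(a.max(2)>60)&(cv2.absdiff(a,b).max(2)>25))[y:y+h,x:x+w].astype('uint8')
    for k in cv2.findContours(m,0,2)[0]:
        if cv2.contourArea(k)>60: print(cv2.contourArea(k),(cv2.approxPolyDP(cv2.convexHull(k),1.5,True)[:,0]+[x,y]).tolist())
"
```

```text
t 12.32 tcp [ 0.6786 -0.0808  0.2237] rot [-1.5652e+00 -1.3700e-02 -3.0000e-04] d before turn [-0.0032 -0.0603  0.1144] d after turn [-0.0027 -0.1148 -0.0597] grip 0.303 q [-0.5022  0.8854  0.8191  0.6459  1.8864  0.9952]
[[[325.7, 272.9], [360.4, 312.9], [356.3, 259.3], [379.2, 283.6]], [[347.1, 214.3], [338.6, 157.9], [306.2, 221.6], [301.0, 184.2]]]
scene
1292.5 [[328, 273], [357, 260], [379, 283], [378, 312], [362, 312]]
78.0 [[314, 228], [301, 238], [294, 237], [309, 225]]
top
231.0 [[272, 199], [276, 204], [279, 218], [271, 230], [260, 234], [260, 195]]
1892.5 [[336, 157], [345, 213], [322, 221], [306, 220], [301, 184], [314, 167]]
```

The masks put the bracket's edges within 2 px of where a seated bracket should appear in both views, so it rests in the groove. Next I swing the gripper over to the narrow-leg side.

Call:
hand_motion:
  motion:
    - [-0.12, 0, 0, 0, 0, 0, 0.3]
    - [-0.12, 0, 0, 0, 0, 0, 0.3]
    - [-0.12, 0, 0, 0, 0, 0, 0.3]
    - [-0.12, 0, 0, 0, 0, 0, 0.3]
    - [-0.12, 0, 0, 0, 0, 0, 0.3]
    - [-0.12, 0, 0, 0, 0, 0, 0.3]
    - [-0.12, 0, 0, 0, 0, 0, 0.3]
    - [-0.12, 0, 0, 0, 0, 0, 0.3]
    - [-0.12, 0, 0, 0, 0, 0, 0.3]
    - [-0.12, 0, 0, 0, 0, 0, 0.3]
    - [-0.12, 0, 0, 0, 0, 0, 0.3]
    - [-0.12, 0, 0, 0, 0, 0, 0.3]

```text
t: 13.42
tool_pos: [0.6764, -0.0784, 0.2145]
eef_rot: [0.944, 0.064, 0.021, 0.323]
ft_force: [-1.4, -0.3, -1.1]
grip_width: 0.295
gripper_force: 0.0
```

Call:
hand_motion:
  motion:
    - [-0.12, 0, 0, 0, 0, 0, 0.3]
    - [0, 0, 0, 0, -0.028, -0.015, 0.3]
    - [0, 0, 0, 0, -0.028, -0.015, 0.3]
    - [0, 0, 0, 0, -0.028, -0.015, 0.3]
    - [0, 0, 0, 0, -0.028, -0.015, 0.3]
    - [0, 0, 0, 0, 0, 0, 0.3]
    - [0, 0, 0, 0, 0, 0, 0.3]

```text
t: 14.0
tool_pos: [0.6597, 0.0436, 0.1771]
eef_rot: [0.924, 0.064, 0.023, 0.377]
ft_force: [0.3, -0.6, -0.0]
grip_width: 0.298
gripper_force: 0.0
```

```bash
python3 -c "
from h import *
T=down(YB,-np.pi/4); go(vtarget(T,[0,-.003,.032],.002,.12),T)"
```

```text
t 14.00 tcp [0.6597 0.0436 0.1771] rot [-0.0112  0.0004  0.0068] d before turn [-0.0002  0.0071 -0.0037] d after turn [-0.0002  0.0072 -0.0036] grip 0.298 q [ 0.2799  0.7552  1.2143 -0.7796  1.3883  1.9489]
```

```bash
python3 -c "
from h import *
T=down(YB,-np.pi/4); p=vtarget(T,[0,-.003,.032],.002,0); go(p-T.apply([0,0,.06]),T)"
```

```text
t 14.00 tcp [0.6597 0.0436 0.1771] rot [-0.0112  0.0004  0.0068] d before turn [ 0.0003 -0.0774  0.0221] d after turn [-0.0002 -0.0777  0.0212] grip 0.298 q [ 0.2799  0.7552  1.2143 -0.7796  1.3883  1.9489]
```

Call:
hand_motion:
  motion:
    - [-0.0112, 0, 0.0068, 0, -0.0257, 0.0071, 0.3]
    - [0, 0, 0, 0, -0.026, 0.007, 0.3]
    - [0, 0, 0, 0, -0.026, 0.007, 0.3]
    - [0, 0, 0, 0, 0, 0, 0.3]
    - [0, 0, 0, 0, 0, 0, 0.3]
    - [0, 0, 0, 0, 0, 0, 0.3]

```text
t: 14.5
tool_pos: [0.6563, 0.0804, 0.1113]
eef_rot: [0.922, 0.057, 0.027, 0.382]
ft_force: [0.4, -0.4, 1.1]
grip_width: 0.301
gripper_force: 0.0
```

```bash
python3 -c "
from h import *
T=down(YB,-np.pi/4); p=vtarget(T,[0,-.003,.032],.002,0); go(p,T)
a=manip.camera('scene')['color'];b=manip.camera('top')['color']
cv2.imwrite('pics/v6.png',np.hstack([cv2.resize(a[190:340,260:460,::-1],(480,360)),cv2.resize(b[140:260,240:347,::-1],(320,360))]))"
```

```text
t 14.50 tcp [0.6563 0.0804 0.1113] rot [ 0.0002 -0.0004 -0.0076] d before turn [-0.0017 -0.0051  0.0608] d after turn [-0.0016 -0.0051  0.0608] grip 0.3013 q [ 0.3363  0.8515  1.2215 -0.7879  1.3549  2.0766]
```

Call:
hand_motion:
  motion:
    - [0, 0, -0.007, -0.0015, -0.005, 0, 0.3]
    - [0, 0, 0, 0, 0, 0.015, 0.3]
    - [0, 0, 0, 0, 0, 0.015, 0.3]
    - [0, 0, 0, 0, 0, 0, 0.3]
    - [0, 0, 0, 0, 0, 0, 0.3]

```text
t: 15.02
tool_pos: [0.6564, 0.0634, 0.0856]
eef_rot: [0.922, 0.06, 0.025, 0.382]
ft_force: [0.7, -0.9, 0.3]
grip_width: 0.305
gripper_force: 0.0
```

```bash
python3 -c "
from h import *
T=down(YB,-np.pi/4); p=vtarget(T,[0,-.003,.032],.002,0); go(p,T)
a=manip.camera('scene')['color'];b=manip.camera('top')['color']
cv2.imwrite('pics/v6.png',np.hstack([cv2.resize(a[190:340,260:460,::-1],(480,360)),cv2.resize(b[140:260,240:347,::-1],(320,360))]))"
```

```text
t 15.02 tcp [0.6564 0.0634 0.0856] rot [-0.0005  0.0008  0.    ] d before turn [0.0005 0.0012 0.0307] d after turn [0.0005 0.0012 0.0307] grip 0.3053 q [ 0.3125  0.8719  1.2593 -0.8055  1.3003  2.0968]
```

View pics/v6.png

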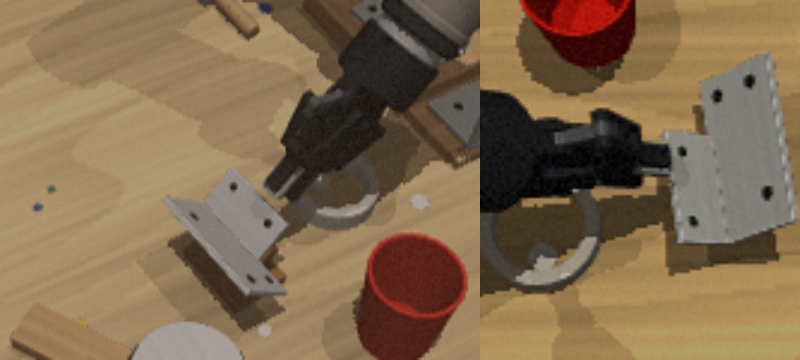

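The bracket lies corner down in the groove, and the fingers are lined up with its narrow leg (tips near (655,160) in the right-hand crop), about 3-4 mm too far along +x. I'll advance and grip.

Call:
hand_motion:
  motion:
    - [0, 0, 0, -0.003, 0.001, 0.015, 0.3]
    - [0, 0, 0, 0, 0, 0.012, 0.3]
    - [0, 0, 0, 0, 0, 0.003, 0.3]
    - [0, 0, 0, 0, 0, 0, 0.3]
    - [0, 0, 0, 0, 0, 0, 0.3]

```text
t: 15.53
tool_pos: [0.6566, 0.042, 0.065]
eef_rot: [0.922, 0.061, 0.025, 0.382]
ft_force: [-0.4, 0.6, 0.6]
grip_width: 0.301
gripper_force: 0.0
```

```bash
python3 -c "
from h import *
T=down(YB,-np.pi/4); p=vtarget(T,[0,-.003,.032],-.001,0); go(p,T)"
```

```text
t 15.53 tcp [0.6566 0.042  0.065 ] rot [-0.0006 -0.0002  0.0002] d before turn [0.0001 0.0007 0.0011] d after turn [0.0001 0.0007 0.0011] grip 0.3008 q [ 0.2823  0.8855  1.2983 -0.8293  1.2449  2.119 ]
```

Call:
hand_motion:
  motion:
    - [0, 0, 0, 0, 0, 0, 0]
    - [0, 0, 0, 0, 0, 0, 0]
    - [0, 0, 0, 0, 0, 0, 0]
    - [0, 0, 0, 0, 0, 0, 0]
    - [0, 0, 0, 0, 0, 0, 0]
    - [0, 0, 0, 0, 0, 0, 0]
  squeeze: 80

```text
t: 16.03
tool_pos: [0.6568, 0.0422, 0.0656]
eef_rot: [0.922, 0.061, 0.026, 0.382]
ft_force: [0.1, 3.0, 5.5]
grip_width: 0.044
gripper_force: 81.5
```

Call:
hand_motion:
  motion:
    - [0, 0, 0, 0, 0.007, -0.007, 0]
    - [0, 0, 0, 0, 0.014, -0.014, 0]
    - [0, 0, 0, 0, 0.02, -0.02, 0]
    - [0, 0, 0, 0, 0.027, -0.027, 0]
    - [0, 0, 0, 0, 0.027, -0.027, 0]
    - [0, 0, 0, 0, 0.014, -0.014, 0]
    - [0, 0, 0, 0, 0, 0, 0]
    - [0, 0, 0, 0, 0, 0, 0]

```text
t: 16.7
tool_pos: [0.6564, 0.042, 0.2198]
eef_rot: [0.922, 0.06, 0.026, 0.381]
ft_force: [0.2, 0.1, -1.5]
grip_width: 0.042
gripper_force: 80.6
```

```bash
python3 -c "
from h import *
y=np.radians(2.5); T=down(y); p=np.array([.5447,-.2994])+[-np.cos(y)*.006-np.sin(y)*.032,-np.sin(y)*.006+np.cos(y)*.032]; print(p)
go([*p,.040],T)"
```

```text
[ 0.53730989 -0.26769217]
t 16.70 tcp [0.6564 0.042  0.2198] rot [ 0.7827 -0.0358  0.0823] d before turn [-0.1589  0.0798  0.3329] d after turn [-0.1325  0.3042  0.1798] grip 0.0418 q [ 0.282   0.71    1.1845 -0.7801  1.4445  1.9063]
```

Call:
hand_motion:
  motion:
    - [0.112, 0, 0, 0, 0, 0, 0]
    - [0.112, 0, 0, 0, 0, 0, 0]
    - [0.112, 0, 0, 0, 0, 0, 0]
    - [0.112, 0, 0, 0, 0, 0, 0]
    - [0.112, 0, 0, 0, 0, 0, 0]
    - [0.112, 0, 0, 0, 0, 0, 0]
    - [0.112, 0, 0, 0, 0, 0, 0]
    - [0, 0, 0.087, 0, 0, 0, 0]
    - [0, 0, 0, 0, 0, 0, 0]

```text
t: 17.45
tool_pos: [0.6556, 0.0397, 0.2163]
eef_rot: [1.0, 0.019, -0.003, 0.0]
ft_force: [-0.9, 0.8, -1.4]
grip_width: 0.043
gripper_force: 80.5
```

Call:
hand_motion:
  motion:
    - [0, 0, 0, -0.0132, 0.0304, 0, 0]
    - [0, 0, 0, -0.0132, 0.0304, 0, 0]
    - [0, 0, 0, -0.0132, 0.0304, 0, 0]
    - [0, 0, 0, -0.0132, 0.0304, 0, 0]
    - [0, 0, 0, -0.0132, 0.0304, 0, 0]
    - [0, 0, 0, -0.0132, 0.0304, 0, 0]
    - [0, 0, 0, -0.0132, 0.0304, 0, 0]
    - [0, 0, 0, -0.0132, 0.0304, 0, 0]
    - [0, 0, 0, -0.0132, 0.0304, 0, 0]
    - [0, 0, 0, -0.0132, 0.0304, 0, 0]
    - [0, 0, 0, 0, 0, 0, 0]
    - [0, 0, 0, 0, 0, 0, 0]

```text
t: 18.45
tool_pos: [0.537, -0.2682, 0.2174]
eef_rot: [1.0, 0.022, -0.002, -0.001]
ft_force: [0.4, -0.0, -1.2]
grip_width: 0.04
gripper_force: 80.5
```

```bash
python3 -c "
from h import *
go([.5373,-.2677,.040],down(np.radians(2.5)))"
```

```text
t 18.45 tcp [ 0.537  -0.2682  0.2174] rot [-0.0011  0.0031  0.0001] d before turn [ 0.0009 -0.0003  0.1774] d after turn [ 0.0003 -0.0005  0.1774] grip 0.0404 q [-5.9030e-01  4.9330e-01  1.3244e+00 -1.0000e-03  1.3270e+00  9.3700e-01]
```

Call:
hand_motion:
  motion:
    - [0, 0, 0, 0, 0, 0.035, 0]
    - [0, 0, 0, 0, 0, 0.04, 0]
    - [0, 0, 0, 0, 0, 0.04, 0]
    - [0, 0, 0, 0, 0, 0.03, 0]
    - [0, 0, 0, 0, 0, 0.012, 0]
    - [0, 0, 0, 0, 0, 0, 0]
    - [0, 0, 0, 0, 0, 0, 0]
    - [0, 0, 0, 0, 0, 0, 0]

```text
t: 19.12
tool_pos: [0.5392, -0.2673, 0.0633]
eef_rot: [1.0, 0.023, 0.001, 0.001]
ft_force: [-0.5, -0.2, -2.4]
grip_width: 0.045
gripper_force: 80.5
```

```bash
python3 -c "
from h import *
go([.5373,-.2677,.040],down(np.radians(2.5)))
a=manip.camera('top')['color'];b=cv2.imread('pics/top0.png')[...,::-1];x,y,w,h=415,195,115,115
m=((cv2.cvtColor(a,cv2.COLOR_RGB2HSV)[...,1]<60)&(a.max(2)>90))[y:y+h,x:x+w].astype('uint8')
for k in cv2.findContours(m,0,2)[0]:
    if cv2.contourArea(k)>60: print(cv2.contourArea(k),(cv2.approxPolyDP(cv2.convexHull(k),1.5,True)[:,0]+[x,y]).tolist())
B=R.from_rotvec([0,0,np.radians(2.5)]); o=np.array([.5447,-.2994,.02])
print(proj('top',np.array([o+B.apply(v) for v in ([-.06,-.035,.006],[.06,-.035,.006],[.06,.035,.006],[-.06,.035,.006],[-.06,.032,.05],[.02,.032,.05])])).round(1).tolist())"
```

```text
t 19.12 tcp [ 0.5392 -0.2673  0.0633] rot [ 0.0018 -0.0013  0.0027] d before turn [-0.0019  0.0003  0.0233] d after turn [-0.0019  0.0003  0.0233] grip 0.0446 q [-5.872e-01  6.496e-01  1.509e+00 -8.000e-04  9.808e-01  9.378e-01]
790.5 [[472, 253], [485, 258], [529, 287], [529, 295], [523, 303], [468, 267]]
410.0 [[472, 247], [464, 266], [455, 279], [445, 285], [441, 283], [464, 244]]
100.5 [[476, 227], [470, 239], [462, 236], [469, 223]]
75.0 [[460, 221], [459, 231], [454, 238], [453, 221]]
1357.5 [[501, 195], [518, 195], [529, 201], [529, 244], [526, 245], [486, 221]]
211.5 [[497, 195], [480, 219], [474, 215], [483, 197], [486, 195]]
207.0 [[470, 195], [465, 202], [439, 203], [438, 195]]
[[489.9, 277.6], [484.4, 221.9], [451.9, 223.8], [456.8, 279.5], [463.4, 277.8], [459.8, 238.9]]
```

Call:
hand_motion:
  motion:
    - [0, 0, 0, -0.001, 0, 0.01, 0]
    - [0, 0, 0, 0, 0, 0.006, 0]
    - [0, 0, 0, 0, 0, 0.004, 0]
    - [0, 0, 0, 0, 0, 0.002, 0]
    - [0, 0, 0, 0, 0, 0, 0]
    - [0, 0, 0, 0, 0, 0, 0]

```text
t: 19.67
tool_pos: [0.5371, -0.268, 0.0402]
eef_rot: [1.0, 0.022, -0.0, 0.0]
ft_force: [-0.7, -1.1, -1.0]
grip_width: 0.042
gripper_force: 80.6
```

```bash
python3 -c "
from h import *
go([.5373,-.2677,.040],down(np.radians(2.5)))"
```

```text
t 19.67 tcp [ 0.5371 -0.268   0.0402] rot [0.0007 0.0002 0.0006] d before turn [ 0.0003 -0.0003  0.0002] d after turn [ 0.0003 -0.0003  0.0002] grip 0.0423 q [-5.9020e-01  6.7880e-01  1.5292e+00 -9.0000e-04  9.3330e-01  9.3690e-01]
```

Call:
hand_motion:
  motion:
    - [0, 0, 0, 0, 0, 0.0015, 0]
    - [0, 0, 0, 0, 0, 0.001, 0]
    - [0, 0, 0, 0, 0, 0, 0]
    - [0, 0, 0, 0, 0, 0, 0]

```text
t: 20.0
tool_pos: [0.5376, -0.2683, 0.0392]
eef_rot: [1.0, 0.022, 0.001, 0.001]
ft_force: [-0.9, 1.7, 7.7]
grip_width: 0.046
gripper_force: 81.7
```

Call:
hand_motion:
  motion:
    - [0, 0, 0, 0, 0, 0, 0]
    - [0, 0, 0, 0, 0, 0, 0.1]
    - [0, 0, 0, 0, 0, 0, 0.3]
    - [0, 0, 0, 0, 0, 0, 0.3]
    - [0, 0, 0, 0, 0, 0, 0.3]
    - [0, 0, 0, 0, 0, 0, 0.3]

```text
t: 20.5
tool_pos: [0.5371, -0.268, 0.0376]
eef_rot: [1.0, 0.022, -0.0, 0.0]
ft_force: [0.3, -0.4, -0.8]
grip_width: 0.298
gripper_force: 0.0
```

Call:
hand_motion:
  motion:
    - [0, 0, 0, 0, 0, -0.02, 0.3]
    - [0, 0, 0, 0, 0, -0.04, 0.3]
    - [0, 0, 0, 0, 0, -0.04, 0.3]
    - [0, 0, 0, 0, 0, -0.04, 0.3]
    - [0, 0, 0, 0, 0, -0.03, 0.3]
    - [0, 0, 0, -0.02, 0.035, 0, 0.3]
    - [0, 0, 0, -0.02, 0.035, 0, 0.3]
    - [0, 0, 0, -0.02, 0.035, 0, 0.3]
    - [0, 0, 0, -0.02, 0.035, 0, 0.3]
    - [0, 0, 0, -0.02, 0.035, 0, 0.3]
    - [0, 0, 0, 0, 0, 0, 0.3]
    - [0, 0, 0, 0, 0, 0, 0.3]

```text
t: 21.5
tool_pos: [0.4435, -0.4489, 0.2073]
eef_rot: [1.0, 0.02, -0.0, 0.0]
ft_force: [0.1, 1.5, -0.9]
grip_width: 0.304
gripper_force: 0.0
```

```bash
python3 -c "
from h import *
s=manip.read_state();print(s['t'],s['tool_pos'])
for n in CAM:
    a=manip.camera(n)['color'];cv2.imwrite('pics/%s9.png'%n,a[...,::-1])
    for tag,o,ya,sg in(('R',[.5447,-.2994],2.5,1),('L',[.479,.356],2,-1)):
        B=R.from_rotvec([0,0,np.radians(ya)])
        q=proj(n,np.array([np.r_[o,.006]+B.apply(v) for v in ([-.06,-.035,.006],[.06,-.035,.006],[.06,.035,.006],[-.06,.035,.006],[-.06*sg,.032,.05],[.02*sg,.032,.05])])); print(n,tag,'pred',q.round(1).tolist())
        x,y=(q.min(0)-14).astype(int);X,Y=(q.max(0)+14).astype(int);x=max(x,0)
        m=((cv2.cvtColor(a,cv2.COLOR_RGB2HSV)[...,1]<60)&(a.max(2)>60))[y:Y,x:X].astype('uint8')
        for k in cv2.findContours(m,0,2)[0]:
            if cv2.contourArea(k)>100: print('  ',cv2.contourArea(k),(cv2.approxPolyDP(cv2.convexHull(k),1.5,True)[:,0]+[x,y]).tolist())
"
```

```text
21.5 [ 0.44345037 -0.4489145   0.20725155]
scene R pred [[179.1, 301.5], [197.9, 344.1], [229.2, 329.3], [208.8, 288.7], [203.9, 278.1], [217.4, 305.1]]
   160.0 [[242, 344], [242, 357], [215, 357]]
   1558.5 [[205, 279], [219, 305], [229, 331], [199, 345], [181, 303]]
scene L pred [[404.9, 192.3], [432.2, 220.1], [452.8, 210.9], [424.9, 184.1], [456.1, 199.4], [436.5, 181.1]]
   227.5 [[469, 218], [469, 233], [438, 233]]
   1084.5 [[438, 181], [457, 200], [452, 212], [433, 220], [406, 194], [419, 187]]
top R pred [[487.9, 278.1], [482.6, 223.1], [450.4, 225.0], [455.3, 280.0], [461.7, 278.3], [458.2, 239.9]]
   1493.5 [[481, 222], [487, 276], [458, 278], [450, 224]]
top L pred [[182.2, 312.7], [181.8, 257.1], [149.7, 258.6], [149.7, 314.2], [143.6, 256.1], [143.5, 294.5]]
   1662.0 [[180, 257], [182, 311], [150, 313], [151, 259]]
```

In both views, both brackets match their predicted flat-in-tray outlines to within about 2 px, and the arm is clear. I'm handing in.

```bash
python3 -c "
from rig import manip
print(manip.finish_job())"
```

```text
the job is handed in; nothing more can be done
None
```

Both brackets were placed flat and lengthwise in their matching trays, the right-hand one after resting free in the V-block, and the job was handed in at about 21.6 s; the rig returned no verdict, and I did not re-measure the bystanders at the end.

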